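Free the gauge rail with the treadle, then slide the carriage into its detent and hold it

ROBOT

A 6-joint arm with a two-finger parallel gripper is mounted at the origin on the work surface. World frame = base frame: x ahead of the robot, y to its left, z up, the work surface at z = 0. Lengths are in mm, angles in rad, forces in N, time in s.
With the tool pointing down it reaches from about 350 to 975 mm from the base axis. Payload 7.1 kg.
Tool frame: the origin (TCP) lies at the very end of the fingers, on their centre line; the grasp point (between the pads) lies 19 mm behind it (ctrl.grip_point_offset is the distance from the TCP to the grasp point, in mm); z points along the fingers, y is the direction in which the jaws open and shut (so a half turn about z gives the same grasp; the last joint's range is limited). The gripper opens to 88 mm and grips with 3 to 60 N. Pads are 20 mm wide; open, the fingers measure 115 mm over their backs; the gripper's body (75 mm by 178 mm) begins 61 mm behind the grasp point.
Start: joints at [1.13, 0.423, 1.63, -0, 1.089, -0.019], TCP at [255.845, 570.218, 222.675] pointing down, gripper open.
Joint ranges: [-3, 3], [-0.9, 2.11], [0.09, 2.58], [-1.31, 4.45], [0.11, 2.69], [-2.54, 2.54]. Speed limits (rad/s): [2.39, 2.39, 3.01, 3.14, 3.14, 3.14].

INTERFACE

Orientations are given as a rotation vector (axis times angle).
In Python, from workcell import ctrl gives the robot as it stands.
- The arm moves only by the tool move_arm, never from a script. Its argument "increments" is one flat list of numbers, 5 for each row, row after row: the closure in counts, from 0 (fully open) to 255 (shut), then the shift along the tool's x, y, z in mm, then the turn about the tool's z in degrees. In form: [grip, dx, dy, dz, yaw, grip, dx, dy, dz, yaw, ...]. A call has 1 to 12 rows; each row is the pose to reach, as a shift and turn from the pose measured when the call began, along the tool's axes at that moment; what a row does not reach only later rows make up. A row lasts 1/8 s, in which the tool goes at most 62.5 mm and 10.7 degrees, less where a joint would pass 70% of its speed; a pose out of reach is approached as far as the arm can. A call with a gripper value outside its range is refused whole. The fingers move at their own pace and stop on an object; the grip force is fixed at half the most. Time passes only in rows, so rows that repeat a pose let the fingers close. It gives the time, the measured TCP pose, the force and the opening at its end, in the units of the state.
- ctrl.get_obs(): the state, without advancing time (a new reading comes with each control period).
- ctrl.get_image(name): name is "side" or "top"; returns a dict with "frame" (384x512x3 uint8, red, green, blue), "vertical_fov" (degrees; the focal length in pixels is half the picture's height over the tangent of half this angle, whatever the lens; pixels are square), "cx", "cy" (the principal point, pixels), "distortion" ([k1, k2, p1, p2, k3] as OpenCV has them; the pictures are not rectified), "pose" (4x4, takes a point from camera to world coordinates). Camera axes: x right, y down, z forward; pixel columns grow to the right and rows downward; lengths in mm; the calibration is good to about 2 mm. A picture is of the moment at which its call begins. There is no depth.
- ctrl.close_job(): hands the job in, once; it reports no verdict.
The state is a dict: "t": time; "qpos": joint angles; "qvel": joint speeds; "joint_torque": joint torques, N m; "ee_pos": TCP position; "orientation": TCP orientation; "ft_force": force on the tool from outside, world axes, zero at the start; "moment": the same for the moment, N m; "width": finger opening in mm.
Only numpy, scipy, OpenCV 4.12 (cv2) and the standard library are available. Lean on these libraries where they do the work, as an engineer would, in place of code of your own. Each camera call takes 0.05 s, during which the arm holds its last target.

TASK

Set the press-brake gauge: press the treadle pedal right down to its stop so that it snaps over and drops the lock pin in the rail, then take the gauge carriage by its upright grip and slide it along the rail, away from its starting end, until you feel its spring ball click into the notch of the index bar. Do not run past the notch, leave the loose tooling on the bench alone, and finish still holding the carriage by its grip, at rest with the ball seated in the notch and the pedal still down.

Things in the scene. Friction and masses are not known exactly. Their poses are not given: they have to be found in the camera images.
- rail_start (a point): Fixed gauge rail: dark base plate 100 x 320 x 12 mm, bright rail 30 mm wide, 280 mm long, top 30 mm above the bench, an end block 44 mm high at each end. Point: rail top, centre line, under the carriage's centre at joint carriage 0. y = sliding direction (away from the starting end), x = across, towards the index bar, z up. Yaw varies; rail and pedal may swap sides.
- carriage (a joint): Carriage position along the rail, m: 0 starting end, 0.17 far end; starts at 0 to 0.025, rubs with about 1 N. Blocked at 0.035 while the lock pin is up. Its side has a spring ball: within 5 mm of the notch the ball draws the carriage to the notch's centre, with some 6 to 15 N close to it; as much is needed to push it out. Let go there, it centres itself to about 1 mm.
- carriage_grip (a point): Middle of the upright dark steel grip block on the aluminium carriage (54 x 60 mm, top 44 mm above the bench), 70 mm above the bench. Grip: 22 mm thick (x, across the rail) x 40 mm (y, along it), from 44 to 90 mm above the bench. Axes as rail_start; can be pinched from above across the rail.
- notch (a point): Ball notch, taken to the rail's centre line, 30 mm above the bench; axes as rail_start. Ball is in when carriage_grip has the same y. Notch: 10 mm wide, in the face of the index bar (bright steel, 14 x 235 mm, top 40 mm above the bench, face 34 mm from the centre line, +x). A dark headed pin, 12 mm wide, top 63 mm above the bench, stands at the notch, 45 mm from the centre line.
- lock_pin (a joint): Bright 10 mm steel pin standing up out of the middle of the rail, 70 mm along the rail from rail_start, 22 mm above the rail's top when up. Joint value is how far it has dropped, m: 0 up (blocks the carriage), 0.028 down below the rail's top. It is linked to the pedal under the bench.
- pedal (a joint): Angle of the treadle pedal, rad: 0 up, 0.30 down on its stop (level). Sprung over centre: about 7 N on the pad at first, less as it goes down; past about 0.18 it snaps to the stop and stays there when let go.
- pedal_pad (a point): Point to press: middle of the ribbed black pad (70 mm along x 72 mm across) on top of the treadle plate (125 x 80 mm), 90 mm along the plate from the hinge. At joint pedal 0 the plate slopes up 0.30 rad to its free edge and this point is 64 mm above the bench; at the stop it is 38 mm above the bench and 6 mm farther from the hinge, horizontally.
- pedal_hinge (a point): Hinge axle of the pedal, 30 mm above the bench; the axle lies along y. The plate reaches from here towards -x of this frame, its free edge facing roughly to the robot. The pedal's fixed dark base is 160 x 110 mm.
- v_die: Loose steel die block with a groove along its top, 50 x 110 x 40 mm, origin under its centre. Leave alone.
- punch: Loose stepped steel punch segment, about 67 x 120 x 24 mm, origin under its thick part. Leave alone.
- bolt_tin: Loose open steel tin 90 x 130 x 50 mm with some nuts, origin under its centre. Leave alone.

How it is judged (in metres and radians):
On the way, in this order (a step that is already met when the one before it is completed fails the run):
1. the pedal is down on its stop and the lock pin has dropped (value of joint pedal above 0.28 rad and value of joint lock_pin above 0.024 m), for 0.2 s.
2. the fingers hold the carriage by its grip with its ball in the notch (y of carriage_grip in the frame of notch between -0.003 and 0.003 m and contact force between the fingers and carriage above 2 N and distance between the grasp point and carriage_grip below 0.03 m), for 0.3 s.
At the end, for the whole second after the job is handed in: The carriage stands still with its grip within 3 mm of the notch's centre along the rail, the fingers hold it by its grip (more than 2 N, the point between the finger pads within 30 mm of the grip's middle), the pedal is still down on its stop (above 0.28 rad) and the lock pin is down (all of step 1 and all of step 2 and velocity of joint carriage between -0.005 and 0.005 m/s); the arm keeps its last pose, push and grip.
It fails at once if the carriage runs more than 12 mm past the notch (y of carriage_grip in the frame of notch above 0.012 m).
It fails at once if the v die is moved more than 15 mm (distance of v_die from where it was at the start of the episode above 0.015 m).
It fails at once if the punch is moved more than 15 mm (distance of punch from where it was at the start of the episode above 0.015 m).
It fails at once if the bolt tin is moved more than 15 mm (distance of bolt_tin from where it was at the start of the episode above 0.015 m).
It also fails if it takes over 62 s, if anything falls off the work surface, if the arm or the gripper's body presses on something with over 40 N, if the wrist force passes 120 N, or if a joint passes its speed limit or range.

## Working session

There is one attempt and no reset: what is moved stays moved. The work goes in short steps, Python scripts to look and compute and a tool call to move; the robot and the scene stay as the last step left them, time stands still between calls to the robot, and variables do not carry over. Pictures are saved under pics/ and viewed, and the job is handed in when it is done.

Besides the shell and the picture viewer there is one more tool, called after "Emit:" by a JSON object that holds its "method" and its "body". move_arm: Moves the arm, as the interface text tells. Its arguments: {"type":"object","properties":{"increments":{"type":"array","items":{"type":"number"}}},"required":["increments"]}

```bash
mkdir -p pics; cat > h.py <<'E'
import numpy as np, cv2, pickle
from workcell import ctrl
def snap(n,f):
    im=ctrl.get_image(n); pickle.dump(im,open(f'{f}.pkl','wb')); cv2.imwrite(f'pics/{f}.png',cv2.cvtColor(im['frame'],cv2.COLOR_RGB2BGR)); return im
def load(f): return pickle.load(open(f'{f}.pkl','rb'))
def K(im):
    f=im['frame'].shape[0]/2/np.tan(np.radians(im['vertical_fov'])/2)
    return np.array([[f,0,im['cx']],[0,f,im['cy']],[0,0,1.]])
def ray(im,p,z):
    u=cv2.undistortPoints(np.array([[p]],float),K(im),np.array(im['distortion'],float))[0,0]
    P=np.array(im['pose']); d=P[:3,:3]@np.array([u[0],u[1],1]); o=P[:3,3]
    return o+d*(z-o[2])/d[2]
def proj(im,X):
    P=np.linalg.inv(np.array(im['pose'])); R=P[:3,:3]
    return cv2.projectPoints(np.array(X,float).reshape(-1,1,3),cv2.Rodrigues(R)[0],P[:3,3],K(im),np.array(im['distortion'],float))[0][:,0]
def crop(f,x0,y0,x1,y1,s,out):
    i=cv2.imread(f'pics/{f}.png')[y0:y1,x0:x1]; cv2.imwrite(f'pics/{out}.png',cv2.resize(i,None,fx=s,fy=s,interpolation=cv2.INTER_CUBIC))
E
python3 - <<'E'
from h import *
for n in('top','side'):
    im=snap(n,n+'0'); print(n,im['vertical_fov'],im['cx'],im['cy'],im['distortion'],np.round(im['pose'],3).tolist())
print(ctrl.get_obs())
E
```

```text
top 46.911835583582665 262.58609291199804 194.545447135394 [-0.08353066  0.          0.          0.          0.        ] [[-0.006, -0.995, 0.1, 523.761], [-1.0, 0.006, -0.0, -5.671], [-0.0, -0.1, -0.995, 933.994], [0.0, 0.0, 0.0, 1.0]]
side 44.790345433889414 258.43415397930346 189.06436290118486 [-0.18101104  0.          0.          0.          0.        ] [[0.997, -0.029, 0.071, 563.596], [-0.077, -0.47, 0.879, -819.897], [0.008, -0.882, -0.471, 519.503], [0.0, 0.0, 0.0, 1.0]]
{'t': 0.1, 'qpos': array([ 1.13001570e+00,  4.23744077e-01,  1.63057316e+00, -2.26155704e-05,
        1.08861227e+00, -1.90057265e-02]), 'qvel': array([-0.00160147, -0.00105489, -0.00128106, -0.001811  ,  0.00029788,
        0.00119298]), 'joint_torque': array([ 6.03380577e-04, -5.45611811e+01, -2.74325895e+01,  6.45054085e-02,
        1.87384657e-02, -3.70627936e-05]), 'ee_pos': array([255.64160388, 569.7958393 , 222.00801682]), 'orientation': array([-6.57546630e-01, -3.07171632e+00,  2.05166952e-03]), 'ft_force': array([ 0.22240425,  0.23890265, -0.40144124]), 'moment': array([-0.03445366,  0.02440141,  0.01921487]), 'width': 87.7860809076776}
```

View pics/top0.png

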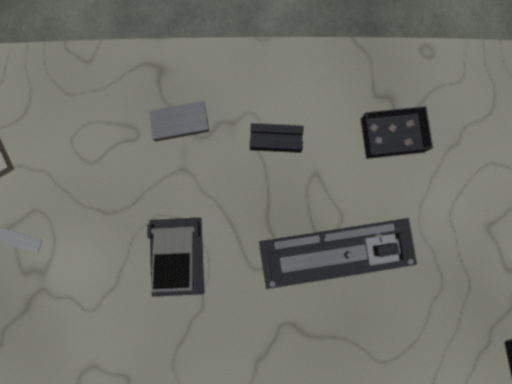

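View pics/side0.png

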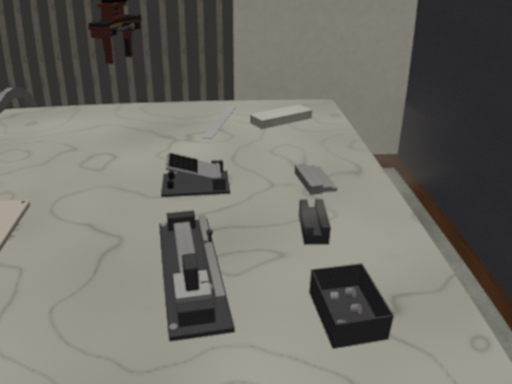

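The top view shows the pedal at about (175,257) and the rail running from (410,240) to (265,265), with the carriage at (382,250) at its right end. The index bar is on the upper side. I'll enlarge both areas.

```bash
python3 - <<'E'
from h import *
crop('top0',250,210,425,295,4.5,'c1'); crop('top0',135,205,225,305,6,'c2'); crop('side0',145,195,245,335,4.2,'c3'); crop('side0',150,140,240,200,8,'c4')
E
```

```text
(no output)
```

View pics/c1.png

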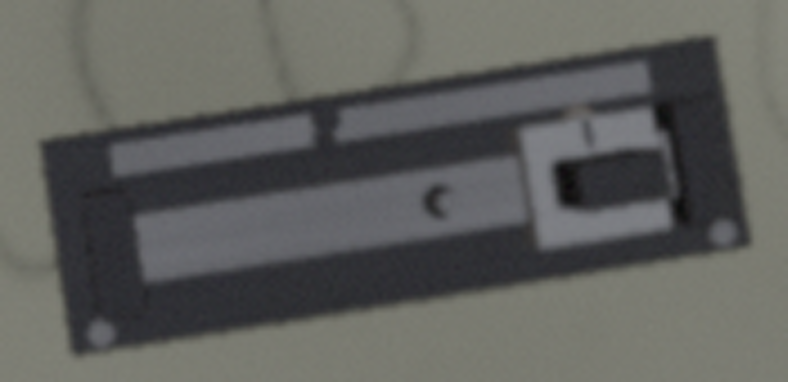

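View pics/c2.png

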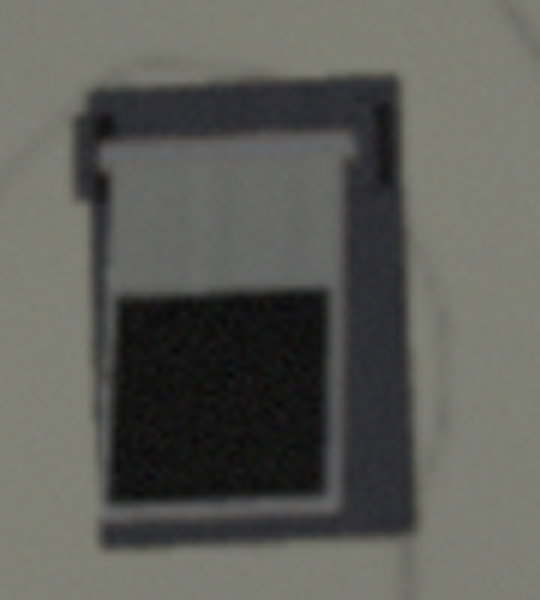

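View pics/c3.png

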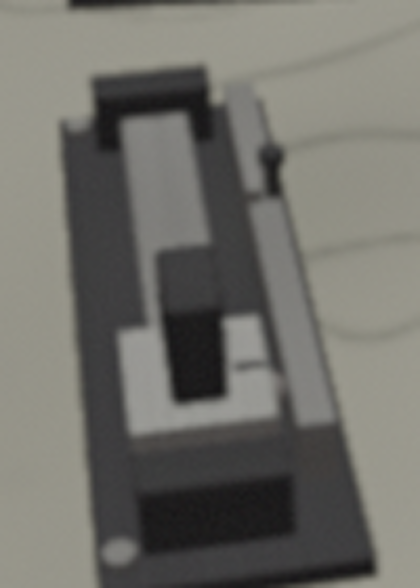

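View pics/c4.png

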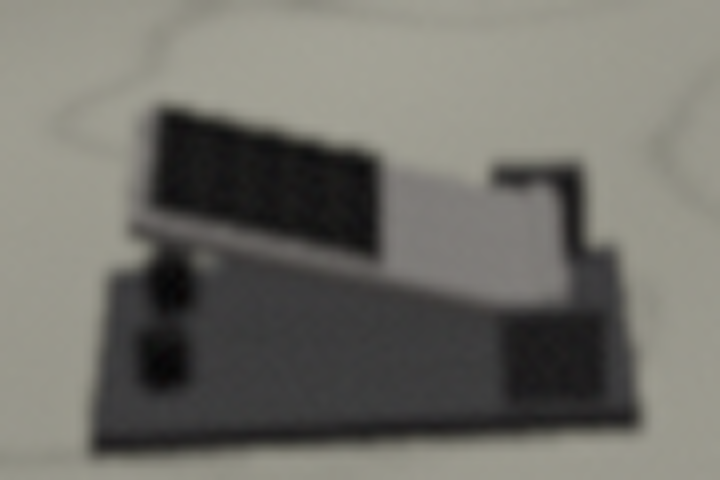

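```bash
python3 - <<'E'
from h import *
im=load('top0'); s=load('side0')
f=lambda P,o,k:[(x/k+o[0],y/k+o[1]) for x,y in P]
pl=[ray(im,p,12)[:2] for p in f([(42,142),(713,37),(748,243),(75,352)],(250,210),4.5)]
pl=np.array(pl);print('plate',pl.round(1),pl.mean(0).round(1),[np.linalg.norm(pl[i]-pl[i-1]).round(1) for i in range(4)])
d=(pl[0]-pl[1])+(pl[3]-pl[2]);d/=np.linalg.norm(d); x=np.array([d[1],-d[0]]); print('y',d,'x',x,'yaw',np.arctan2(d[1],d[0]))
c=pl.mean(0); fr=lambda p:((p-c)@x,(p-c)@d)
def show(n,p): print(n,p[:2].round(1),'rail frame',np.round(fr(p[:2]),1))
for n,P,z in [('carr',[(520,128),(655,108),(672,230),(540,248)],44),('griptop',[(578,157),(664,150),(669,200),(582,208)],90),('pinhead',[(327,122)],63),('notchgap',[(316,132),(335,128)],40),('lockpin',[(443,201)],52),('lockpinbase',[(443,201)],41),
 ('rail far end',[(135,214),(143,283)],30),('barL',[(110,145),(112,177)],40),('barR',[(648,62),(652,92)],40)]:
    show(n,np.mean([ray(im,p,z) for p in f(P,(250,210),4.5)],0))
for n,P,z in [('s pinhead',[(271,152)],63),('s griptop',[(162,255),(212,248),(220,308),(167,315)],90),('s carr',[(120,332),(258,315),(278,418),(132,437)],44),('s notchgap',[(255,195)],40)]:
    show(n,np.mean([ray(s,p,z) for p in f(P,(145,195),4.2)],0))
pp=[ray(im,p,z)[:2] for p,z in zip(f([(118,297),(328,290),(326,494),(108,502)],(135,205),6),(54,54,74,74))]
print('pad',np.round(pp,1),np.mean(pp,0))
pp=[ray(s,p,z)[:2] for p,z in zip(f([(160,108),(380,155),(378,258),(155,208)],(150,140),8),(74,54,54,74))]
print('pad side',np.round(pp,1),np.mean(pp,0))
E
```

```text
plate [[ 518.8    1.4]
 [ 565.  -312.3]
 [ 469.3 -325.6]
 [ 423.   -13.2]] [ 494.  -162.4] [np.float64(97.0), np.float64(317.1), np.float64(96.7), np.float64(315.9)]
y [-0.14607937  0.98927287] x [0.98927287 0.14607937] yaw 1.7174002838881899
carr [ 500.8 -246.7] rail frame [ -5.6 -84.4]
griptop [ 501.7 -245.6] rail frame [ -4.5 -83.4]
pinhead [ 527.  -123.4] rail frame [38.3 33.8]
notchgap [ 523.5 -125.7] rail frame [34.5 32. ]
lockpin [ 491.8 -175.6] rail frame [ -4.1 -12.8]
lockpinbase [ 491.4 -177.8] rail frame [ -4.8 -14.8]
rail far end [470.9 -42.1] rail frame [ -5.3 122.4]
barL [510.4 -29.6] rail frame [ 35.6 129. ]
barR [ 545.9 -273.4] rail frame [  35.2 -117.3]
s pinhead [ 533.6 -121.2] rail frame [45.2 34.9]
s griptop [ 507.3 -246.2] rail frame [  0.8 -84.8]
s carr [ 506.5 -243.1] rail frame [  0.5 -81.6]
s notchgap [ 525.7 -119.5] rail frame [37.6 37.9]
pad [[494.2 209. ]
 [496.4 139.2]
 [431.9 136.1]
 [429.2 206.6]] [462.91500166 172.73969558]
pad side [[434.7 203.9]
 [499.1 209.7]
 [501.3 138.7]
 [439.8 133.7]] [468.72726723 171.49788833]
```

```bash
cat >> h.py <<'E'
from scipy.spatial.transform import Rotation as Ro
def goto(t):
    o=ctrl.get_obs(); R=Ro.from_rotvec(o['orientation']).as_matrix()
    print('t',o['t'],'pos',o['ee_pos'].round(1),'F',o['ft_force'].round(1),'w',round(o['width'],1))
    print('tool axes',R.T.round(3).tolist())
    print('shift',(R.T@(np.array(t)-o['ee_pos'])).round(1)); y=R[:,1]; a=np.degrees(np.arctan2(y[1],y[0])); print('jaw angle',a)
E
python3 - <<'E'
from h import *
goto((464,172,110))
E
```

```text
t 0.1 pos [255.6 569.8 222. ] F [ 0.2  0.2 -0.4] w 87.8
tool axes [[-0.912, 0.409, 0.0], [0.409, 0.912, -0.001], [-0.001, -0.001, -1.0]]
shift [-352.9 -277.5  112.4]
jaw angle 65.83468033004
```

Emit:
{"method": "move_arm", "body": {"increments": [255, -45, -35, 0, 6, 255, -90, -70, 5, 12, 255, -135, -105, 10, 18, 255, -180, -140, 20, 24, 255, -225, -175, 30, 30, 255, -270, -210, 45, 36, 255, -305, -240, 60, 42, 255, -335, -263, 80, 48, 255, -353, -277, 95, 54, 255, -353, -277, 105, 57, 255, -353, -277, 112, 57, 255, -353, -277, 112, 57]}}

```text
t: 1.6
ee_pos: [463.8, 172.5, 109.9]
orientation: [-2.042, -2.387, 0.004]
ft_force: [0.5, 0.2, -0.1]
width: 0.5
```

```bash
python3 - <<'E'
from h import *
goto((464,172,64))
snap('top','top1');snap('side','side1')
crop('top1',100,180,280,320,4.4,'d1');crop('side1',120,60,280,200,5,'d2')
E
```

```text
t 1.6 pos [463.8 172.5 109.9] F [ 0.5  0.2 -0.1] w 0.5
tool axes [[-0.155, 0.988, -0.001], [0.988, 0.155, -0.002], [-0.002, -0.002, -1.0]]
shift [-0.4  0.2 45.9]
jaw angle 8.91300101483513
```

View pics/d1.png

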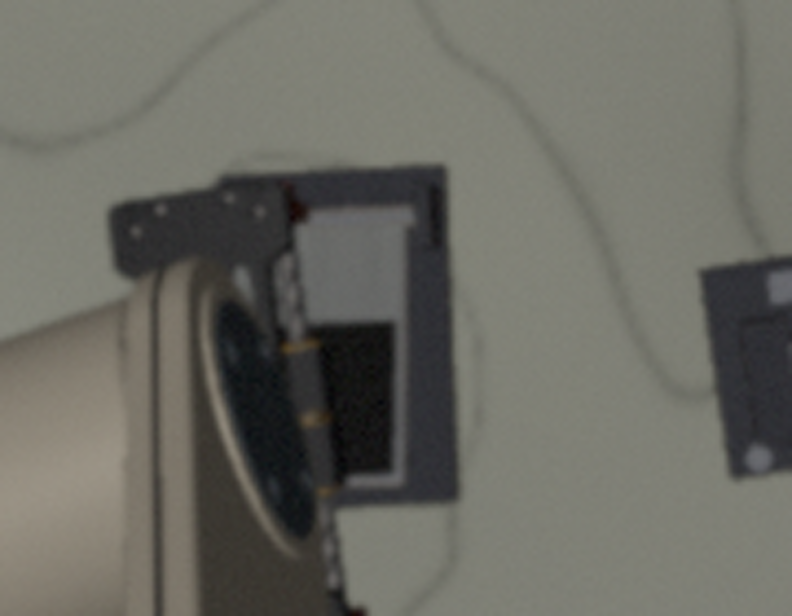

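View pics/d2.png

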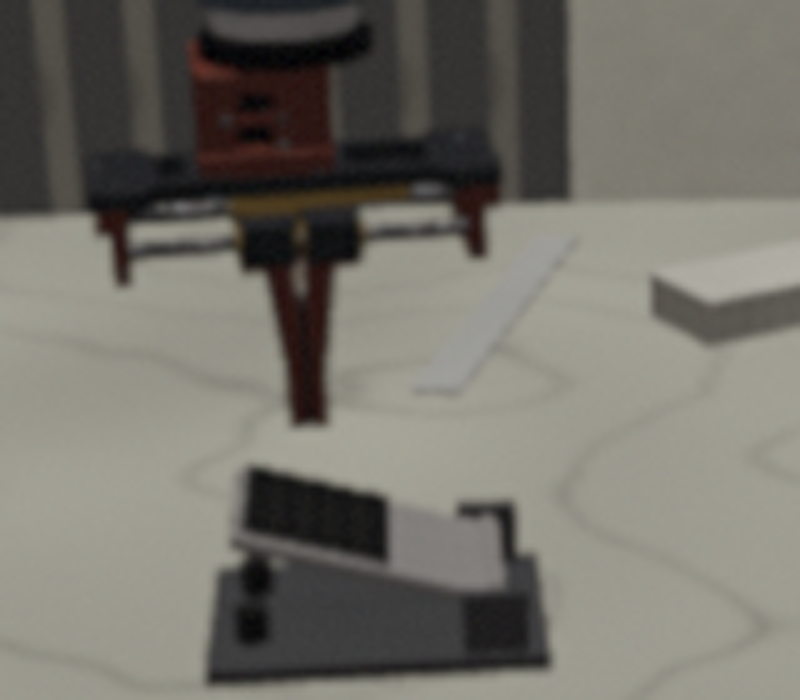

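```bash
python3 - <<'E'
from h import *
s=load('side1'); print(proj(s,[463.8,172.5,109.9]),'seen',309/5+120,422/5+60)
print(ray(s,(309/5+120,422/5+60),109.9))
E
```

```text
[[180.22704448 144.28153319]] seen 181.8 144.4
[467.47043651 171.52960739 109.9       ]
```

The side picture shows the fingertips about 1.6 px to the right of where they should project, so this camera reads x about 3.7 mm high. Allowing for that, the two cameras agree. Now I'll press the pedal.

Emit:
{"method": "move_arm", "body": {"increments": [255, 0, 0, 20, 0, 255, 0, 0, 35, 0, 255, 0, 0, 44, 0, 255, 0, 0, 49, 0, 255, 0, 0, 54, 0, 255, 0, 0, 59, 0, 255, 0, 0, 64, 0, 255, 0, 0, 67, 0, 255, 0, 0, 70, 0, 255, 0, 0, 73, 0]}}

```text
t: 2.95
ee_pos: [464.4, 172.7, 37.9]
orientation: [2.042, 2.387, -0.002]
ft_force: [-8.6, -2.6, 43.2]
width: 0.4
```

Emit:
{"method": "move_arm", "body": {"increments": [255, 0, 0, -1, 0, 255, 0, 0, -1, 0, 255, 0, 0, -10, 0, 255, 0, 0, -30, 0, 255, 0, 0, -70, 0, 255, 0, 0, -110, 0, 255, 0, 0, -125, 0, 255, 0, 0, -125, 0]}}

```text
t: 3.95
ee_pos: [464.9, 173.0, 163.6]
orientation: [2.041, 2.386, 0.001]
ft_force: [-0.6, -0.7, -0.1]
width: 0.2
```

```bash
python3 - <<'E'
from h import *
goto((503,-246,160))
snap('side','side2')
crop('side2',130,120,260,340,2.7,'e1')
E
```

```text
t 3.95 pos [464.9 173.  163.6] F [-0.6 -0.7 -0.1] w 0.2
tool axes [[-0.155, 0.988, -0.001], [0.988, 0.155, 0.002], [0.002, -0.0, -1.0]]
shift [-419.9  -27.2    3.9]
jaw angle 8.907768170302798
```

View pics/e1.png

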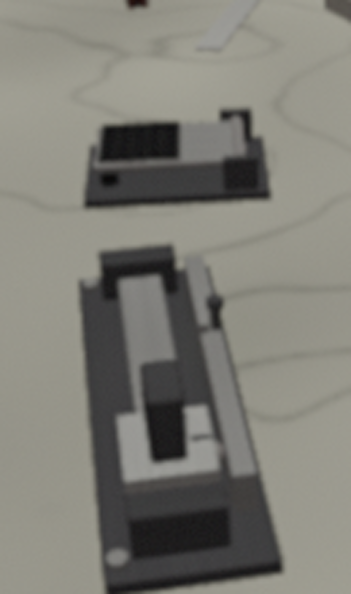

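The pedal now lies level. Next I'll go above the grip.

Emit:
{"method": "move_arm", "body": {"increments": [0, -45, -3, 0, 0, 0, -95, -6, 0, 0, 0, -145, -9, 0, 0, 0, -195, -13, 0, 0, 0, -245, -16, 0, 0.5, 0, -295, -19, 0, 0.5, 0, -345, -22, 2, 0.5, 0, -385, -25, 4, 0.5, 0, -410, -27, 10, 0.5, 0, -420, -27, 20, 0.5, 0, -420, -27, 20, 0.5]}}

```text
t: 5.38
ee_pos: [501.2, -245.8, 140.9]
orientation: [-2.051, -2.375, 0.003]
ft_force: [-0.1, 0.6, 0.2]
width: 87.8
```

```bash
python3 - <<'E'
from h import *
goto((503,-246,54))
snap('top','top3');snap('side','side3')
crop('top3',240,170,440,310,4,'g2');crop('side3',100,100,280,340,2.5,'g1')
E
```

```text
t 5.375 pos [ 501.2 -245.8  140.9] F [-0.1  0.6  0.2] w 87.8
tool axes [[-0.146, 0.989, 0.001], [0.989, 0.146, -0.004], [-0.004, 0.001, -1.0]]
shift [-0.6  2.  86.9]
jaw angle 8.371154265989354
```

View pics/g1.png

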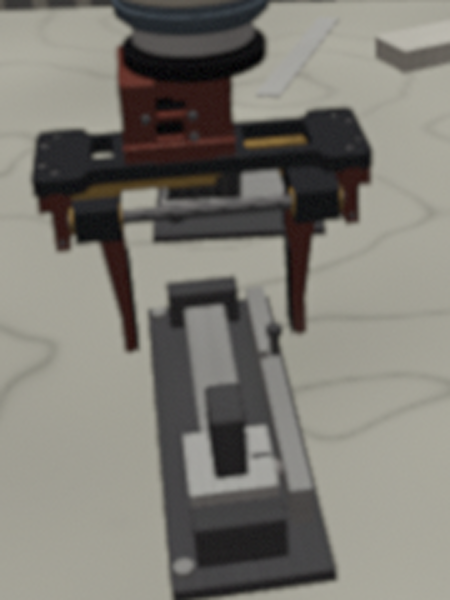

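View pics/g2.png

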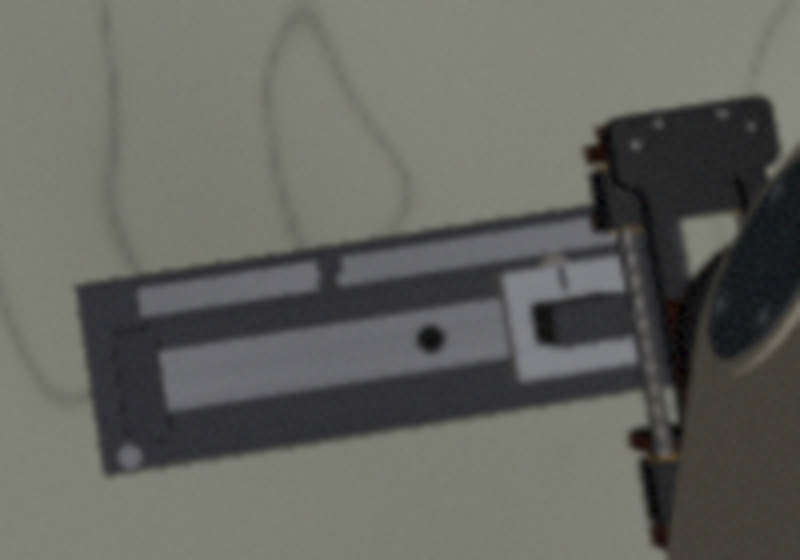

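```bash
python3 - <<'E'
from h import *
s=load('side3'); print(ray(s,(186.2,235.6),140.9))
for z,P in((90,[(207,392),(243,386),(246,417),(211,424)]),(63,[(274,327)])):
    print(np.mean([ray(s,(x/2.5+100,y/2.5+100),z) for x,y in P],0))
goto((503,-246,54))
E
```

```text
[ 504.86388755 -250.28421664  140.9       ]
[ 507.87575974 -245.99099112   90.        ]
[ 533.75152763 -119.98183652   63.        ]
t 5.475 pos [ 501.9 -245.3  142.2] F [-1.   0.3  0.7] w 87.8
tool axes [[-0.147, 0.989, 0.0], [0.989, 0.147, -0.002], [-0.002, -0.0, -1.0]]
shift [-0.9  1.1 88.2]
jaw angle 8.442493361598206
```

Emit:
{"method": "move_arm", "body": {"increments": [0, 0, 2, 30, 0, 0, 0, 2, 60, 0, 0, 0, 2, 80, 0, 0, 0, 2, 88, 0, 0, 0, 2, 88, 0, 120, 0, 2, 88, 0, 160, 0, 2, 88, 0, 200, 0, 2, 88, 0, 255, 0, 2, 88, 0, 255, 0, 2, 88, 0, 255, 0, 2, 88, 0]}}

```text
t: 6.85
ee_pos: [503.7, -245.0, 54.2]
orientation: [-2.051, -2.378, 0.002]
ft_force: [0.3, -0.3, -0.5]
width: 31.3
```

```bash
python3 - <<'E'
from h import *
snap('side','side4');crop('side4',130,170,260,340,3.4,'k1')
goto((503,-246,54))
E
```

```text
t 6.9 pos [ 503.7 -245.    54.2] F [ 0.2 -0.8 -0.2] w 27.4
tool axes [[-0.147, 0.989, 0.0], [0.989, 0.147, -0.002], [-0.002, -0.0, -1.0]]
shift [-0.9 -0.8  0.2]
jaw angle 8.439489119280307
```

View pics/k1.png

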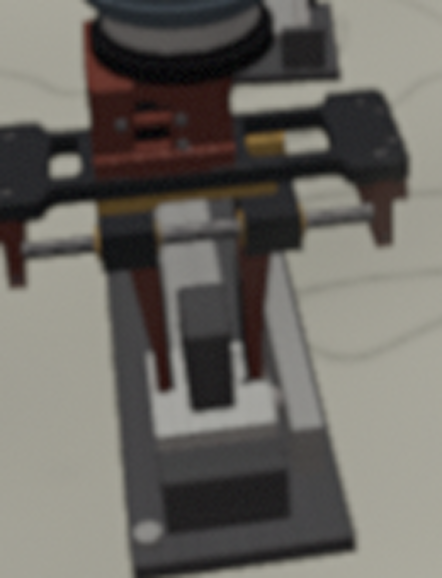

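Emit:
{"method": "move_arm", "body": {"increments": [255, 0, 0, 0, 0, 255, 0, 0, 0, 0, 255, 0, 0, 0, 0, 255, 0, 0, 0, 0]}}

```text
t: 7.4
ee_pos: [503.7, -245.0, 54.2]
orientation: [-2.051, -2.378, 0.002]
ft_force: [-0.9, 0.6, -0.5]
width: 21.6
```

```bash
python3 - <<'E'
from h import *
goto((503,-246,54))
E
```

```text
t 7.4 pos [ 503.7 -245.    54.2] F [-0.9  0.6 -0.5] w 21.6
tool axes [[-0.147, 0.989, 0.0], [0.989, 0.147, -0.002], [-0.002, -0.0, -1.0]]
shift [-0.9 -0.8  0.2]
jaw angle 8.433654472355805
```

The grip is held at 21.6 mm with no side force. I'll slide the first 95 mm, then check.

Emit:
{"method": "move_arm", "body": {"increments": [255, 4, 0, 0, 0, 255, 12, 0, 0, 0, 255, 22, 0, 0, 0, 255, 32, 0, 0, 0, 255, 42, 0, 0, 0, 255, 52, 0, 0, 0, 255, 62, 0, 0, 0, 255, 72, 0, 0, 0, 255, 82, 0, 0, 0, 255, 90, 0, 0, 0, 255, 95, 0, 0, 0, 255, 95, 0, 0, 0]}}

```text
t: 8.9
ee_pos: [489.7, -150.7, 54.1]
orientation: [-2.051, -2.377, 0.002]
ft_force: [-1.1, 2.4, -0.6]
width: 22.2
```

```bash
python3 - <<'E'
from h import *
goto((503,-246,54))
snap('side','side5');snap('top','top5');crop('side5',120,150,270,340,3.1,'m1');crop('top5',240,180,440,310,4,'m2')
E
```

```text
t 8.9 pos [ 489.7 -150.7   54.1] F [-1.1  2.4 -0.6] w 22.2
tool axes [[-0.147, 0.989, 0.001], [0.989, 0.147, -0.002], [-0.002, 0.0, -1.0]]
shift [-96.3  -0.8   0.1]
jaw angle 8.43833161381695
```

View pics/m1.png

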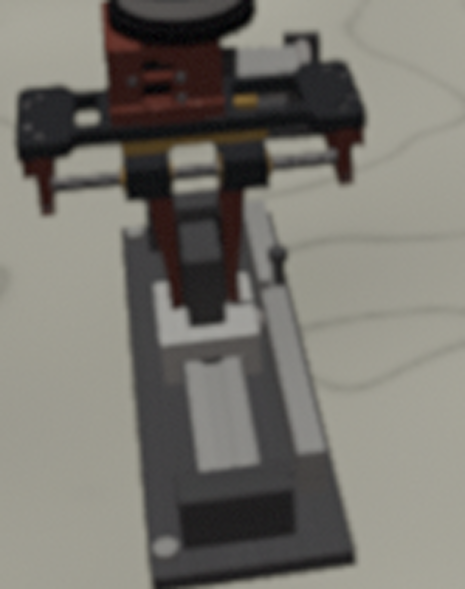

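View pics/m2.png

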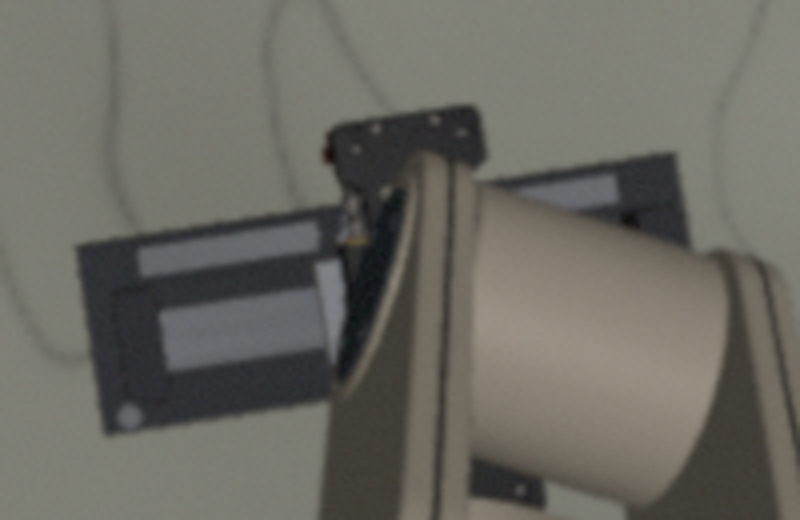

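```bash
python3 - <<'E'
from h import *
d=np.array([-.146,.989])
t=load('top5');s=load('side5');t0=load('top0');s0=load('side0')
g=lambda im,P,o,k,z: np.mean([ray(im,(x/k+o[0],y/k+o[1]),z)[:2]@d for x,y in P])
n=g(t0,[(327,122)],(250,210),4.5,63); c=g(t,[(315,263),(328,362)],(240,180),4,44)-30
c0=g(t0,[(520,128),(540,248)],(250,210),4.5,44)-30
print('top notch',n,'carr',c,'rem',n-c,'start->',n-c0)
n=g(s,[(278,255)],(120,150),3.1,63); c=g(s,[(162,345),(260,332)],(120,150),3.1,44)+30
print('side',n,c,n-c)
print('tcp along',np.array([489.7,-150.7])@d)
E
```

```text
top notch -198.94116230244867 carr -220.15753104681403 rem 21.216368744365354 start-> 117.61933461558101
side -201.30609501777977 -217.64773472174127 16.341639703961505
tcp along -220.53849999999997
```

Emit:
{"method": "move_arm", "body": {"increments": [255, 2, 0, 0, 0, 255, 5, 0, 0, 0, 255, 8, 0, 0, 0, 255, 10, 0, 0, 0, 255, 10, 0, 0, 0]}}

```text
t: 9.62
ee_pos: [488.3, -140.9, 54.1]
orientation: [-2.051, -2.377, 0.002]
ft_force: [0.4, -0.3, -1.0]
width: 21.8
```

Emit:
{"method": "move_arm", "body": {"increments": [255, 1, 0, 0, 0, 255, 2, 0, 0, 0, 255, 2, 0, 0, 0]}}

```text
t: 10.0
ee_pos: [488.0, -139.1, 54.1]
orientation: [-2.051, -2.377, 0.002]
ft_force: [-0.8, -3.5, -1.4]
width: 22.1
```

Emit:
{"method": "move_arm", "body": {"increments": [255, 1, 0, 0, 0, 255, 2, 0, 0, 0, 255, 2, 0, 0, 0]}}

```text
t: 10.38
ee_pos: [487.7, -137.1, 54.1]
orientation: [-2.051, -2.377, 0.002]
ft_force: [-0.6, -2.5, -2.0]
width: 21.7
```

Emit:
{"method": "move_arm", "body": {"increments": [255, 1, 0, 0, 0, 255, 1, 0, 0, 0]}}

```text
t: 10.62
ee_pos: [487.6, -136.2, 54.2]
orientation: [-2.051, -2.378, 0.002]
ft_force: [-0.3, -4.1, -2.0]
width: 22.0
```

Emit:
{"method": "move_arm", "body": {"increments": [255, 1, 0, 0, 0, 255, 1, 0, 0, 0]}}

```text
t: 10.88
ee_pos: [487.4, -135.1, 54.1]
orientation: [-2.051, -2.377, 0.002]
ft_force: [-0.7, -2.0, -1.3]
width: 21.6
```

Emit:
{"method": "move_arm", "body": {"increments": [255, 1, 0, 0, 0, 255, 1, 0, 0, 0]}}

```text
t: 11.12
ee_pos: [487.2, -133.7, 54.1]
orientation: [-2.051, -2.377, 0.002]
ft_force: [-0.3, 0.3, -0.5]
width: 21.7
```

Emit:
{"method": "move_arm", "body": {"increments": [255, 1, 0, 0, 0, 255, 1, 0, 0, 0]}}

```text
t: 11.38
ee_pos: [486.9, -132.2, 54.1]
orientation: [-2.051, -2.376, 0.001]
ft_force: [0.3, 1.4, -0.6]
width: 21.8
```

Emit:
{"method": "move_arm", "body": {"increments": [255, 1, 0, 0, 0, 255, 1, 0, 0, 0]}}

```text
t: 11.62
ee_pos: [486.7, -130.8, 54.1]
orientation: [-2.051, -2.376, 0.001]
ft_force: [-0.4, 3.3, -0.5]
width: 21.8
```

Emit:
{"method": "move_arm", "body": {"increments": [255, 1, 0, 0, 0, 255, 1, 0, 0, 0]}}

```text
t: 11.88
ee_pos: [486.5, -129.4, 54.1]
orientation: [-2.05, -2.375, 0.0]
ft_force: [-1.2, 3.6, 0.0]
width: 21.6
```

Emit:
{"method": "move_arm", "body": {"increments": [255, 1, 0, 0, 0, 255, 1, 0, 0, 0]}}

```text
t: 12.12
ee_pos: [486.5, -128.8, 54.2]
orientation: [-2.051, -2.376, 0.001]
ft_force: [0.0, -3.4, -1.9]
width: 21.8
```

The force swung from +3.6 to −3.4 N and the tool was drawn forward and then checked, which looks like the click. I'll check it.

Emit:
{"method": "move_arm", "body": {"increments": [255, 0, 0, 0, 0, 255, 0, 0, 0, 0]}}

```text
t: 12.38
ee_pos: [486.5, -128.8, 54.1]
orientation: [-2.051, -2.376, 0.001]
ft_force: [0.1, -2.2, -1.9]
width: 21.4
```

```bash
python3 - <<'E'
from h import *
goto((503,-246,54))
for i in range(1):
  snap('side','side6');snap('top','top6');crop('side6',120,130,270,300,3.5,'n1');crop('top6',240,180,440,310,4,'n2')
goto((503,-246,54))
E
```

```text
t 12.375 pos [ 486.5 -128.8   54.1] F [ 0.1 -2.2 -1.9] w 21.4
tool axes [[-0.146, 0.989, 0.002], [0.989, 0.146, -0.002], [-0.003, 0.002, -1.0]]
shift [-1.183e+02 -8.000e-01 -1.000e-01]
jaw angle 8.406772030952133
t 12.475 pos [ 486.5 -128.8   54.1] F [-0.5 -1.3 -2.7] w 22.0
tool axes [[-0.146, 0.989, 0.002], [0.989, 0.146, -0.002], [-0.003, 0.002, -1.0]]
shift [-1.183e+02 -8.000e-01 -1.000e-01]
jaw angle 8.408961466785392
```

View pics/n1.png

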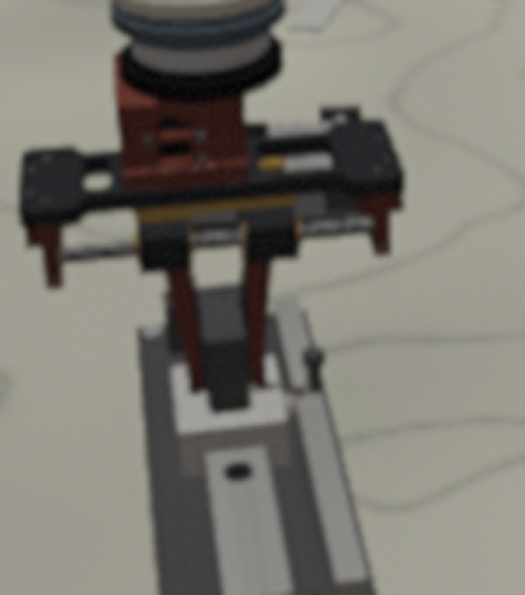

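View pics/n2.png

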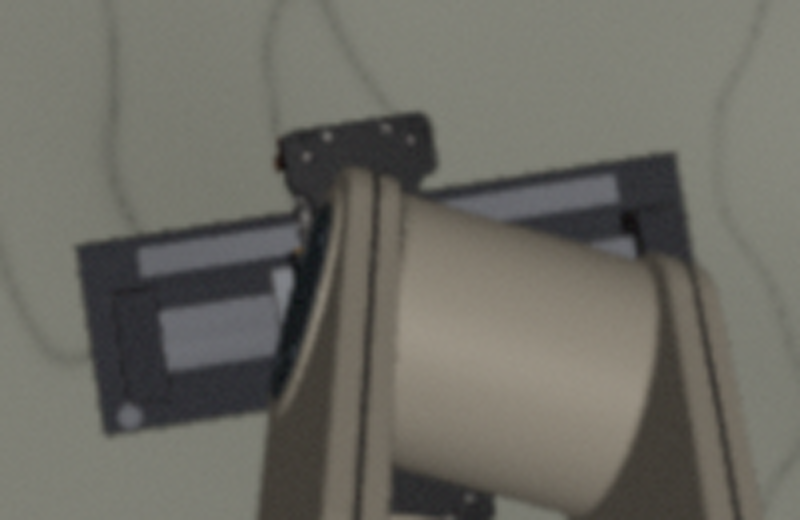

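Travel is 118.3 mm against 117.6–119 mm measured, and the carriage's mark lines up with the notch pin at about (290,390) in the side crop. To confirm, I'll probe 1 mm further and then come back.

Emit:
{"method": "move_arm", "body": {"increments": [255, 1, 0, 0, 0, 255, 1, 0, 0, 0]}}

```text
t: 12.72
ee_pos: [486.4, -128.4, 54.1]
orientation: [-2.051, -2.377, 0.001]
ft_force: [-0.8, -6.8, -1.6]
width: 21.8
```

Emit:
{"method": "move_arm", "body": {"increments": [255, 1, 0, 0, 0, 255, 1, 0, 0, 0]}}

```text
t: 12.98
ee_pos: [486.4, -128.3, 54.2]
orientation: [-2.051, -2.378, 0.002]
ft_force: [-0.9, -7.6, -2.1]
width: 22.1
```

The resistance rises quickly to −7.6 N, so the ball is in the notch. I'll ease back to its centre.

Emit:
{"method": "move_arm", "body": {"increments": [255, -0.5, 0, 0, 0, 255, -0.5, 0, 0, 0, 255, -0.5, 0, 0, 0, 255, -0.5, 0, 0, 0]}}

```text
t: 13.48
ee_pos: [486.5, -128.7, 54.2]
orientation: [-2.051, -2.378, 0.002]
ft_force: [-0.6, -1.8, -2.3]
width: 21.9
```

```bash
python3 - <<'E'
from h import *
goto((503,-246,54))
d=np.array([-.146,.989])
snap('side','side7');s=load('side7');crop('side7',140,190,240,290,6,'p1');crop('side7',150,130,250,190,6,'p2')
goto((503,-246,54)); print(ctrl.get_obs()['qvel'].round(4))
E
```

```text
t 13.475 pos [ 486.5 -128.7   54.2] F [-0.6 -1.8 -2.3] w 21.9
tool axes [[-0.147, 0.989, 0.0], [0.989, 0.147, -0.002], [-0.002, -0.0, -1.0]]
shift [-1.184e+02 -9.000e-01  1.000e-01]
jaw angle 8.43338177453068
t 13.525 pos [ 486.5 -128.7   54.1] F [-0.1 -1.1 -1.5] w 21.8
tool axes [[-0.147, 0.989, 0.0], [0.989, 0.147, -0.002], [-0.002, -0.0, -1.0]]
shift [-1.185e+02 -8.000e-01  1.000e-01]
jaw angle 8.43256794777824
[ 0.0017  0.0009 -0.0008 -0.0005  0.0006 -0.0001]
```

View pics/p1.png

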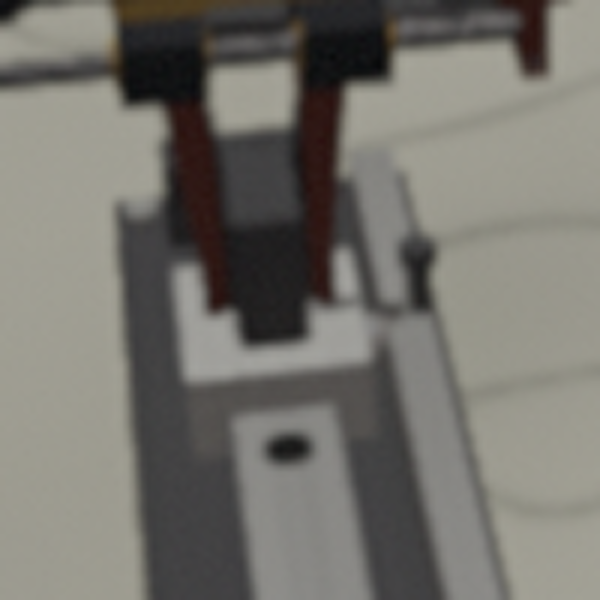

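View pics/p2.png

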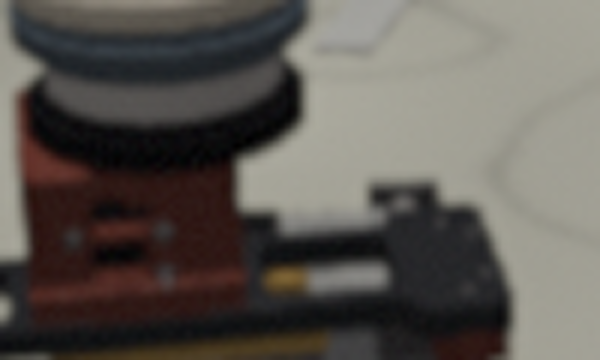

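The carriage's mark runs straight into the notch at the pin, at about (400,305) in the crop. The lock pin hole at (288,448) is empty, the force is near zero and the arm is still, so I'm handing it in.

```bash
python3 -c "
from workcell import ctrl
print(ctrl.close_job())"
```

```text
the job is handed in; nothing more can be done
None
```

I pressed the pedal down to its stop, slid the carriage along the rail into the notch, and handed the job in with the gripper still holding the grip. `close_job` gives no verdict, so what follows rests on my own checks.

- **Pedal and lock pin:** I pressed with about 43 N on the fingertips, down to 38 mm above the bench. Pictures afterwards showed the pedal level and an empty hole where the lock pin had stood. At the end the gripper hid most of the pedal, so I rely on the earlier view plus the open pin hole in the last picture.
- **Carriage in the notch:** the carriage travelled about 118.4 mm, against 117.6 to 119 mm measured from the pictures. The force along the rail swung from +3.6 N to −3.4 N. It rose to −7.6 N when I probed about 0.5 mm further, so I eased back.
- **At hand-in:** the grip opening was 21.8 mm, about 1 N remained along the rail, and the arm was at rest. The carriage's mark lined up with the notch in the last side picture.
- **Disagreement between cameras:** the side camera read about 4 mm high in x, and partway along, the two cameras put the remaining distance at 21 mm and 16 mm. I went by the force for the final position.
- **Loose tooling:** the arm stayed away from the die, punch and tin, but I did not check their positions at the end.

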